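Fit the yellow-coil module to the display plate

ROBOT

A 6-joint arm with a two-finger parallel gripper is mounted at the origin on the work surface. World frame = base frame: x ahead of the robot, y to its left, z up, the work surface at z = 0. Lengths are in m, angles in degrees, forces in N, time in s.
With the tool pointing down it reaches from about 0.4 to 0.825 m from the base axis. Payload 7 kg.
Tool frame: the origin (TCP) lies between the finger pads; the fingertips stand 11 mm ahead of it and the grasp point (between the pads) lies 8 mm behind it; z points along the fingers, y is the direction in which the jaws open and shut (so a half turn about z gives the same grasp; the last joint's range is limited). The gripper opens to 88 mm and grips with 3 to 60 N. Pads are 19 mm wide; open, the fingers measure 130 mm over their backs; the gripper's body (78 mm by 193 mm) begins 47 mm behind the grasp point.
Start: joints at [93.111, 20.546, 0.682, 0, -70.136, -16.507], TCP at [0.156, 0.657, 0.238] pointing down, gripper open.
Joint ranges: [-176.03, 176.03], [-82.01, 121.73], [-58.28, 71.71], [-173.87, 95.51], [-174.79, -0.11], [-173.66, 173.66]. Speed limits (degrees/s): [136.94, 136.94, 172.46, 180, 180, 180].

INTERFACE

Orientations are given as [roll, pitch, yaw] about the fixed x, y, z axes, in that order (R = Rz(yaw) Ry(pitch) Rx(roll)).
In Python, from plant import r gives the robot as it stands.
- The arm moves only by the shell command python3 -m inch 'ROWS' [OPENING] [FORCE]. ROWS is JSON, a list of rows, each an object of numbers: "x", "y", "z": the shift along the tool's x, y, z as a fraction of full scale; "yaw": the turn about the tool's z as a fraction of full scale. In form: [{"x": .., "y": .., "z": .., "yaw": ..}, ...]. A call has 1 to 5 rows; each row shifts and turns the pose as measured when the row begins, along the tool's axes as they then stand; what a row does not reach is not made up. Full scale, the value 1, is 0.025 m for a shift and 4 degrees for a turn. A row lasts 1/12 s, in which the tool goes at most 41.7 mm and 7.16 degrees, less where a joint would pass 70% of its speed; a pose out of reach is approached as far as the arm can. A call with a number of a shift or a turn outside -1 to 1 is refused whole. A call with a gripper value outside its range is refused whole. OPENING is the opening, from -1 (shut) to 1 (fully open), set as the call begins (- or left out, the last holds). The fingers move at their own pace and stop on an object; FORCE is the grip in N (left out, the last holds). Time passes only in rows, so rows that do not move let the fingers close. It gives the time, the measured TCP pose, the force and the opening at its end, in the units of the state.
- r.get_state(): the state, without advancing time (a new reading comes with each control period).
- r.capture(name): name is "scene" or "top" or "wrist"; returns (picture, depth): 420x560x3 uint8, red, green, blue; 420x560 float32, m along the optical axis (not along the pixel's ray), 0 where there is no reading.
- r.camera_info(name): a dict with "mtx" (3x3 intrinsics, pixels), "k1" (the pictures are not rectified: a ray, as slopes to the right and down, at radius r is drawn at 1 + k1 r^2 times it, then the intrinsics apply), "pose" (4x4, takes a point from camera to world coordinates). Camera axes: x right, y down, z forward; pixel columns grow to the right and rows downward; lengths in m; the calibration is good to about 2 mm. A picture is of the moment at which its call begins: read the wrist's pose just before it. camera_info takes no time and is no camera call; for the wrist camera it gives the pose at the moment of the call.
- r.close_job(): hands the job in, once; it reports no verdict.
The state is a dict: "time_s": time; "joints": joint angles; "qd": joint speeds; "joint_torque": joint torques, N m; "tcp_pos": TCP position; "eef_rot": TCP orientation; "contact_force": force on the tool from outside, world axes, zero at the start; "moment": the same for the moment, N m; "gripper_width": finger opening in m.
Only numpy, scipy, OpenCV 4.12 (cv2) and the standard library are available. Lean on these libraries where they do the work, as an engineer would, in place of code of your own. Each camera call takes 0.05 s, during which the arm holds its last target. There are 200 camera calls.

TASK

Lift the power module with the yellow coil straight up out of its pocket in the black tray, holding it by the coil, keep it level, and set it down on the copper-coloured pad of the display back plate, centred and with its long side along the pad's long side (either way round). Lower it onto the pad before letting go, do not drop it, and leave the blue-coil and green-coil modules in their pockets.

Things in the scene. Friction and masses are not known exactly. Their poses are not given: they have to be found in the camera images.
- module_yellow: The module to move: white slab 40 (x) x 56 (y) x 16 mm high with an upright yellow block (coil) centred on top, 18 (x) x 28 (y) x 34 mm high; 85 to 170 g. Origin: centre of underside, z up. In a tray pocket 18 mm deep, 1.5 mm play each side, floor 6 mm above the table: the slab's top is 2 mm below the tray's, only the coil stands out. Grip the coil across its 18 mm (the module's x).
- pad_copper: Where it goes: flat copper-coloured pad, fixed, 50 (x) x 66 (y) x 3 mm thick, on the silver back plate of a display (240 x 260 mm, fixed, top 12 mm above the table). Origin: centre of the pad's underside, z up; the pad's top is 3 mm above it, 15 mm above the table. Three black pads of the same size on the plate are not the place.
- module_blue: Bystander: same module with a blue coil, in another pocket, parallel to the yellow one. Origin: centre of underside. Leave it. The black tray is fixed, 170 x 180 mm, its flat top 24 mm above the table; 2 x 2 pockets (one empty), 80 mm apart along the modules' x, 85 mm along their y.
- module_green: Bystander: same module with a green coil, in another pocket of the tray, parallel to the yellow one. Origin: centre of underside. Leave it there.
Things that resemble listed ones, but are neither listed nor needed, are in the scene too. What is shaped like the module_yellow but pink or turquoise is not meant.

How it is judged:
By the outcome, as a careful person would: the job done as asked, in the order asked, and still so for the second after the job is handed in, with the robot touching nothing.
It also fails if it takes over 40 s, if anything falls off the work surface, if the arm or the gripper's body presses on something with over 40 N, if the wrist force passes 120 N, or if a joint passes its speed limit or range.

## Working session

There is one attempt and no reset: what is moved stays moved. The work goes in short steps, Python scripts to look and compute and a shell command to move; the robot and the scene stay as the last step left them, time stands still between calls to the robot, and variables do not carry over. Pictures are saved under pics/ and viewed, about 8 in all and at most 12, crops included, and the job is handed in when it is done.

```bash
ls; mkdir -p pics
python3 - <<'E'
from plant import r
import cv2,numpy as np
s=r.get_state(); print(s)
for n in("top","scene"):
    p,d=r.capture(n); i=r.camera_info(n); print(n,i)
    cv2.imwrite(f"pics/{n}0.png",p[:,:,::-1]); np.savez(f"{n}0.npz",p=p,d=d,**i)
E
```

```text
pics
{'time_s': 0.0, 'joints': array([ 9.31115180e+01,  2.05901170e+01,  6.34390012e-01, -2.07760313e-02,
       -7.01358226e+01, -1.65054946e+01]), 'qd': array([-0.00216581,  0.03604267,  0.03016504, -0.02077004, -0.0841009 ,
       -0.00448889]), 'joint_torque': array([ 1.48743202e-03, -5.82717061e+01,  2.93052274e+01,  6.99721947e+00,
        6.83462567e-03, -1.49993011e-04]), 'tcp_pos': array([0.15628833, 0.65617509, 0.23664017]), 'eef_rot': array([ 1.79906674e+02, -7.28640867e-03, -1.34010458e+01]), 'contact_force': array([-0.14234596,  0.3040276 ,  0.05149178]), 'moment': array([ 0.00797136, -0.00299865,  0.02947353]), 'gripper_width': 0.08769053503688354}
top {'mtx': array([[405.19821119,   0.        , 278.60365192],
       [  0.        , 405.19821119, 211.32414659],
       [  0.        ,   0.        ,   1.        ]]), 'k1': -0.04331698117745393, 'pose': array([[ 0.00596903, -0.98155232,  0.19110051,  0.32446823],
       [-0.99906598, -0.01403236, -0.04086873,  0.01825996],
       [ 0.04279639, -0.19067807, -0.9807193 ,  0.84516413],
       [ 0.        ,  0.        ,  0.        ,  1.        ]])}
scene {'mtx': array([[413.69904599,   0.        , 283.33891016],
       [  0.        , 413.69904599, 214.15233091],
       [  0.        ,   0.        ,   1.        ]]), 'k1': 0.00930175306085764, 'pose': array([[-0.23143577,  0.73339388, -0.63919551,  0.94086156],
       [ 0.97283395,  0.1782633 , -0.14770342,  0.11669416],
       [ 0.00562032, -0.65601495, -0.75472697,  0.59387667],
       [ 0.        ,  0.        ,  0.        ,  1.        ]])}
```

View pics/top0.png

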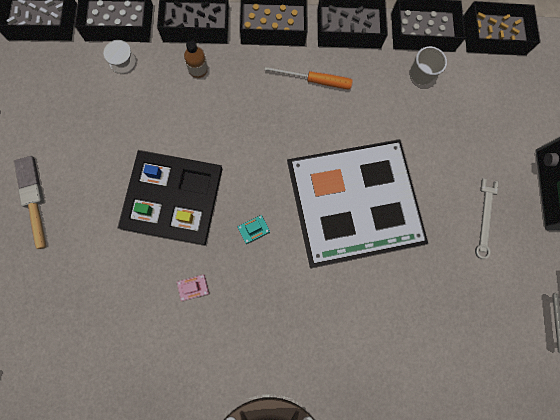

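View pics/scene0.png

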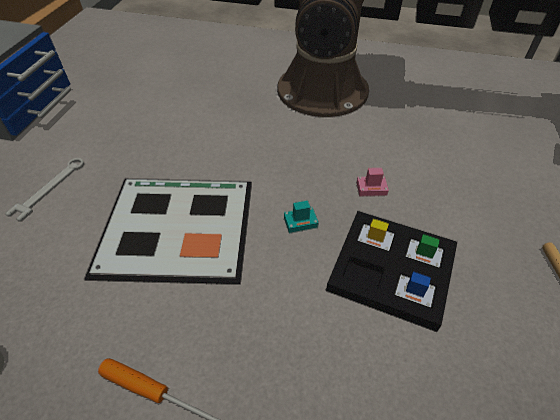

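The top view shows the yellow module at about (186,217) and the copper pad at (328,182). Blue is at (152,171), green at (143,209), and the turquoise and pink decoys lie outside the tray. Next I cast rays from colour masks.

```bash
cat > h.py <<'E'
import cv2,numpy as np
def cast(uv,info,z):
    uv=np.asarray(uv,float).reshape(-1,1,2)
    n=cv2.undistortPoints(uv,info["mtx"],np.array([info["k1"],0,0,0,0.])).reshape(-1,2)
    T=info["pose"]; d=np.c_[n,np.ones(len(n))]@T[:3,:3].T
    return T[:3,3]+d*((z-T[2,3])/d[:,2])[:,None]
def lift(uv,dep,info):
    uv=np.asarray(uv,float)
    n=cv2.undistortPoints(uv.reshape(-1,1,2),info["mtx"],np.array([info["k1"],0,0,0,0.])).reshape(-1,2)
    z=dep[uv[:,1].astype(int),uv[:,0].astype(int)]; ok=z>0
    P=(np.c_[n,np.ones(len(n))]*z[:,None])[ok]
    return P@info["pose"][:3,:3].T+info["pose"][:3,3]
def mask(p,col,smin=110):
    h=cv2.cvtColor(p,cv2.COLOR_RGB2HSV); lo,hi={"yellow":(22,35),"copper":(5,16),"green":(50,75),"blue":(105,125)}[col]
    return cv2.inRange(h,(lo,smin,40),(hi,255,255))
def blob(m,near=None):
    cs,_=cv2.findContours(m,cv2.RETR_EXTERNAL,cv2.CHAIN_APPROX_NONE)
    if near is None: return max(cs,key=cv2.contourArea)
    return min([c for c in cs if cv2.contourArea(c)>60],key=lambda c:np.hypot(*(c[:,0].mean(0)-near)))
def rect(P):
    (c,(w,h),a)=cv2.minAreaRect((P[:,:2]*1000).astype(np.float32))
    if w>h: w,h,a=h,w,a+90   # a: direction of the short side, deg
    return np.round(c,1),round(w,1),round(h,1),round((a+90)%180-90,1)
E
python3 - <<'E'
from h import *
for n,near in(("top",{"yellow":(184,216),"copper":(328,182),"green":(143,209),"blue":(152,171)}),("scene",{"yellow":(378,230),"copper":(201,245),"green":(428,245),"blue":(418,285)})):
    f=np.load(n+"0.npz"); p,d=f["p"],f["d"]
    for c in near:
        m=mask(p,c); b=blob(m,near[c]); M=np.zeros_like(m); cv2.drawContours(M,[b],-1,255,-1)
        v,u=np.nonzero(M); L=lift(np.c_[u,v],d,f); z=np.percentile(L[:,2],[5,50,95]).round(3)
        if c=="copper": print(n,c,z,rect(cast(b[:,0],f,.015)))
        else:
            T=L[L[:,2]>.048]; print(n,c,z,len(T), T[:,:2].mean(0).round(4) if len(T) else "", rect(T) if len(T)>5 else "")
# white/black tray & plate outlines in top
f=np.load("top0.npz"); p,d=f["p"],f["d"]
g=p.max(2); 
bl=((g<45)*255).astype(np.uint8); bl[:, :110]=0; bl[:140]=0; bl[250:]=0; bl[:,240:]=0
c=blob(cv2.morphologyEx(bl,cv2.MORPH_CLOSE,np.ones((9,9)))); print("tray",rect(cast(c[:,0],f,.024)))
E
```

```text
top yellow [0.053 0.055 0.057] 116 [0.4674 0.1734] (array([467.4, 173.8]), 16.7, 27.1, -7.9)
top copper [0.012 0.014 0.016] (array([ 551.3, -120.5]), 48.4, 65.2, 11.7)
top green [0.048 0.055 0.057] 127 [0.4814 0.2567] (array([481.7, 257.1]), 17.7, 28.7, -10.4)
top blue [0.032 0.054 0.057] 123 [0.56   0.2428] (array([560.7, 243. ]), 17.2, 28.6, -12.1)
scene yellow [0.023 0.047 0.055] 152 [0.4697 0.1741] (array([468.5, 174.1]), 19.9, 27.7, -6.9)
scene copper [0.012 0.013 0.015] (array([ 553. , -120.1]), 49.7, 65.1, 11.5)
scene green [0.023 0.047 0.055] 178 [0.4844 0.2572] (array([482.8, 257.5]), 19.6, 27.0, -7.6)
scene blue [0.024 0.051 0.055] 223 [0.5631 0.2436] (array([561.6, 243.9]), 20.2, 27.5, -10.1)
tray (array([512.9, 207.2]), 170.6, 182.5, -9.9)
```

Both views agree to 2 mm. The yellow coil is at (0.468, 0.174) with its x axis at about -9.8° (tray sides and module spacing), and the pad is at (0.552, -0.120) with its short side at 11.6°. So the jaws need tool yaw -99.8° at the grasp and about -78.4° at the pad. Travelling now.

```bash
cat > to.py <<'E'
import sys,numpy as np
from scipy.spatial.transform import Rotation as R
from plant import r
s=r.get_state(); x,y,z,yaw=map(float,sys.argv[1:5])
M=R.from_euler("xyz",s["eef_rot"],degrees=True).as_matrix()
d=M.T@(np.array([x,y,z])-s["tcp_pos"]); a=-((yaw-s["eef_rot"][2]+180)%360-180)
print("t",round(s["time_s"],2),"pos",s["tcp_pos"].round(4),"rot",s["eef_rot"].round(2),"F",s["contact_force"].round(1),"w",round(s["gripper_width"],4),"q",s["joints"].round(0),"\ntogo units xyz",(d/.025).round(2),"yaw",round(a/4,2))
E
python3 -m inch '[{"x":1,"y":0.96},{"x":1,"y":0.96},{"x":1,"y":0.96},{"x":1,"y":0.96},{"x":1,"y":0.96}]'
python3 to.py 0.468 0.174 0.237 -99.8
```

```text
t 0.1 pos [0.1563 0.6562 0.2367] rot [ 1.7991e+02 -1.0000e-02 -1.3400e+01] F [-0.5  0.   0.1] w 0.0876 q [ 93.  21.   1.  -0. -70. -17.] 
togo units xyz [16.6  15.87  0.02] yaw 21.6validation failed for argument at $[0]...
```

```bash
python3 -m inch '[{"x":1,"y":0.96,"z":0,"yaw":0},{"x":1,"y":0.96,"z":0,"yaw":0},{"x":1,"y":0.96,"z":0,"yaw":0},{"x":1,"y":0.96,"z":0,"yaw":0},{"x":1,"y":0.96,"z":0,"yaw":0}]'
python3 to.py 0.468 0.174 0.237 -99.8
```

```text
time_s: 0.52
tcp_pos: [0.2492, 0.509, 0.2317]
eef_rot: [179.5, -0.0, -13.0]
contact_force: [0.8, 1.2, 0.2]
gripper_width: 0.0876
t 0.52 pos [0.2492 0.509  0.2317] rot [ 1.7954e+02 -5.0000e-02 -1.3030e+01] F [0.8 1.2 0.2] w 0.0876 q [ 84.  11. -13.  -0. -66.  -7.] 
togo units xyz [11.55 11.08 -0.11] yaw 21.69
```

```bash
python3 -m inch '[{"x":1,"y":0.96,"z":0,"yaw":0.6},{"x":1,"y":0.96,"z":0,"yaw":0},{"x":1,"y":0.96,"z":0,"yaw":0},{"x":1,"y":0.96,"z":0,"yaw":0},{"x":1,"y":0.96,"z":0,"yaw":0}]' | head -3
python3 -m inch '[{"x":1,"y":0.96,"z":0,"yaw":0},{"x":1,"y":0.96,"z":0,"yaw":0},{"x":1,"y":0.96,"z":0,"yaw":0},{"x":1,"y":0.96,"z":0,"yaw":0},{"x":1,"y":0.96,"z":0,"yaw":0}]'|head -3
python3 to.py 0.468 0.174 0.237 -99.8
```

```text
time_s: 0.93
tcp_pos: [0.3412, 0.3517, 0.2313]
eef_rot: [179.4, -0.0, -15.5]
time_s: 1.35
tcp_pos: [0.4312, 0.1937, 0.2325]
eef_rot: [179.4, -0.0, -15.4]
t 1.35 pos [0.4312 0.1937 0.2325] rot [179.39  -0.   -15.39] F [ 1.5 -0.2 -0.1] w 0.0879 q [ 48.   2. -24.   0. -65.  26.] 
togo units xyz [ 1.63  0.37 -0.18] yaw 21.1
```

```bash
python3 -m inch '[{"x":0,"y":0,"z":0,"yaw":1},{"x":0,"y":0,"z":0,"yaw":1},{"x":0,"y":0,"z":0,"yaw":1},{"x":0,"y":0,"z":0,"yaw":1},{"x":0,"y":0,"z":0,"yaw":1}]' |head -3
python3 -m inch '[{"x":0,"y":0,"z":0,"yaw":1},{"x":0,"y":0,"z":0,"yaw":1},{"x":0,"y":0,"z":0,"yaw":1},{"x":0,"y":0,"z":0,"yaw":1},{"x":0,"y":0,"z":0,"yaw":1}]' |head -3
python3 to.py 0.468 0.174 0.237 -99.8
```

```text
time_s: 1.77
tcp_pos: [0.4331, 0.1849, 0.2313]
eef_rot: [179.2, -0.2, -36.7]
time_s: 2.18
tcp_pos: [0.432, 0.1835, 0.2299]
eef_rot: [179.2, -0.4, -57.8]
t 2.18 pos [0.432  0.1835 0.2299] rot [179.18  -0.43 -57.82] F [ 0.6 -0.2 -0.6] w 0.0872 q [ 47.   2. -24.   0. -65. -15.] 
togo units xyz [ 1.09 -1.01 -0.29] yaw 10.49
```

```bash
python3 -m inch '[{"x":0,"y":0,"z":0,"yaw":1},{"x":0,"y":0,"z":0,"yaw":1},{"x":0,"y":0,"z":0,"yaw":1},{"x":0,"y":0,"z":0,"yaw":1},{"x":0,"y":0,"z":0,"yaw":1}]' |head -3
python3 -m inch '[{"x":0,"y":0,"z":0,"yaw":1},{"x":0,"y":0,"z":0,"yaw":1},{"x":0,"y":0,"z":0,"yaw":1},{"x":0,"y":0,"z":0,"yaw":1},{"x":0,"y":0,"z":0,"yaw":1}]' |head -3
python3 to.py 0.468 0.174 0.237 -99.8
```

```text
time_s: 2.6
tcp_pos: [0.4307, 0.1826, 0.2284]
eef_rot: [179.2, -0.8, -78.9]
time_s: 3.02
tcp_pos: [0.4294, 0.1818, 0.227]
eef_rot: [179.4, -1.1, -100.0]
t 3.02 pos [0.4294 0.1818 0.227 ] rot [179.4   -1.1  -99.95] F [ 0.3 -0.3  0.7] w 0.0875 q [ 47.   2. -25.   0. -65. -57.] 
togo units xyz [ 0.05 -1.57 -0.41] yaw -0.04
```

```bash
python3 -m inch '[{"x":0.03,"y":-0.8,"z":1,"yaw":0},{"x":0.03,"y":-0.8,"z":1,"yaw":0},{"x":0,"y":0,"z":1,"yaw":0},{"x":0,"y":0,"z":1,"yaw":0}]' |head -3
python3 - <<'E'
from plant import r
import cv2,numpy as np
r.capture("scene"); i=r.camera_info("wrist"); p,d=r.capture("wrist"); print(i)
cv2.imwrite("pics/wrist1.png",p[:,:,::-1]); np.savez("wrist1.npz",p=p,d=d,**i)
E
python3 to.py 0.468 0.174 0.04 -99.8
```

```text
time_s: 3.35
tcp_pos: [0.472, 0.1741, 0.1294]
eef_rot: [179.9, -0.5, -100.1]
{'mtx': array([[330.26215445,   0.        , 278.64007272],
       [  0.        , 330.26215445, 211.57650851],
       [  0.        ,   0.        ,   1.        ]]), 'k1': 0.010737625179177607, 'pose': array([[-0.98420657,  0.17110634,  0.04538775,  0.45675436],
       [ 0.17690237,  0.94115937,  0.2879663 ,  0.09279287],
       [ 0.00655575,  0.29144752, -0.95656435,  0.27372861],
       [ 0.        ,  0.        ,  0.        ,  1.        ]])}
t 3.45 pos [0.4693 0.1725 0.1267] rot [ 179.6    -0.86 -100.16] F [-0.4 -0.7 -0.3] w 0.0875 q [ 43.  11. -29.   0. -51. -53.] 
togo units xyz [-0.1   0.04  3.47] yaw -0.09
```

View pics/wrist1.png

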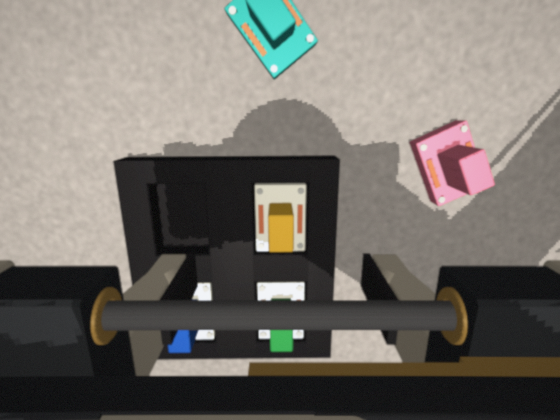

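The wrist view shows the yellow module at about (281,218), the coil between the open fingers (left tip ~(180,265), right ~(375,265)), and green and blue behind it. I'll measure the slab and coil from this near view.

Run:
```python
from h import *
f=np.load("wrist1.npz"); p,d=f["p"],f["d"]
m=mask(p,"yellow",90); h=cv2.cvtColor(p,cv2.COLOR_RGB2HSV); m=cv2.inRange(h,(14,130,60),(32,255,255))
b=blob(m,(281,228)); M=np.zeros_like(m); cv2.drawContours(M,[b],-1,255,-1)
v,u=np.nonzero(M); L=lift(np.c_[u,v],d,f); print(cv2.boundingRect(b), np.percentile(L[:,2],[5,50,95]).round(3))
T=L[L[:,2]>np.percentile(L[:,2],95)-.004]; print("coil top",len(T),rect(T))
# slab: bright low-saturation inside the tray region
g=((p.min(2)>100)*255).astype(np.uint8); g[:,:235]=0; g[:,325:]=0; g[:170]=0; g[260:]=0
g=cv2.morphologyEx(g|M,cv2.MORPH_CLOSE,np.ones((7,7))); c=blob(g); print("slab",cv2.boundingRect(c),rect(cast(c[:,0],f,.022)))
```

```text
(269, 204, 24, 49) [0.032 0.057 0.058]
coil top 899 (array([468.6, 174. ]), 16.4, 28.0, -10.0)
slab (255, 183, 51, 70) (array([468.7, 174.6]), 40.9, 58.2, -10.4)
```

```bash
python3 -m inch '[{"x":-0.03,"y":0.01,"z":1,"yaw":-0.03},{"x":-0.03,"y":0.01,"z":1,"yaw":0},{"x":-0.03,"y":0.01,"z":1,"yaw":0}]' |head -3
python3 -c "from plant import r; r.capture('scene');r.capture('scene')"
python3 to.py 0.4685 0.174 0.04 -100
```

```text
time_s: 3.7
tcp_pos: [0.4727, 0.1769, 0.0571]
eef_rot: [-179.9, -0.5, -99.9]
t 3.8 pos [0.4701 0.1749 0.0543] rot [179.74  -0.8  -99.96] F [ 0.3 -0.4 -0.2] w 0.0878 q [ 43.  16. -34.   0. -41. -53.] 
togo units xyz [0.04 0.05 0.57] yaw 0.01
```

```bash
python3 -m inch '[{"x":0.03,"y":0.05,"z":0.55,"yaw":0}]' |head -3
python3 -c "from plant import r; r.capture('scene');r.capture('scene')"
python3 to.py 0.4685 0.174 0.04 -100
python3 -m inch '[{"x":0,"y":0,"z":0,"yaw":0}]' -1 20 |head -3
python3 - <<'E'
from plant import r
for k in range(12):
    r.capture("scene"); s=r.get_state(); print(round(s["time_s"],2),round(s["gripper_width"],4),s["contact_force"].round(1),s["tcp_pos"].round(4))
E
```

```text
time_s: 3.88
tcp_pos: [0.4705, 0.1757, 0.0435]
eef_rot: [179.9, -0.7, -99.9]
t 3.98 pos [0.4683 0.1741 0.041 ] rot [179.69  -0.86 -99.95] F [-0.  -0.4  0.3] w 0.0875 q [ 43.  17. -35.   0. -39. -53.] 
togo units xyz [ 0.   -0.01  0.04] yaw 0.01
time_s: 4.07
tcp_pos: [0.4687, 0.1745, 0.0425]
eef_rot: [179.7, -0.8, -99.9]
4.12 0.0813 [0.5 0.1 0.2] [0.469  0.1747 0.0429]
4.17 0.0783 [ 1.7 -0.2 -0.4] [0.4691 0.1748 0.0428]
4.22 0.0743 [ 0.4 -0.7 -0.1] [0.469  0.1748 0.0426]
4.27 0.0707 [ 0.2 -0.2  0.5] [0.4689 0.1746 0.0424]
4.32 0.0666 [ 1.  -0.2  0.6] [0.4688 0.1745 0.0421]
4.37 0.0627 [ 0.6 -0.  -0.1] [0.4686 0.1744 0.0419]
4.42 0.0591 [-0.   0.6 -0. ] [0.4685 0.1743 0.0417]
4.47 0.0545 [ 0.7 -0.8  1. ] [0.4684 0.1742 0.0415]
4.52 0.0506 [-0.5 -0.1 -0.4] [0.4683 0.1741 0.0413]
4.57 0.0463 [ 1.  -0.2 -0.2] [0.4683 0.1741 0.0412]
4.62 0.0427 [-0.9  0.3  0.7] [0.4683 0.1741 0.0411]
4.67 0.0387 [-0.7  0.4  0.5] [0.4682 0.174  0.041 ]
```

Run:
```python
from plant import r
for k in range(11):
    r.capture("scene"); s=r.get_state()
    if k>4: print(round(s["time_s"],2),round(s["gripper_width"],4),s["contact_force"].round(1),s["tcp_pos"].round(4),s["eef_rot"].round(2))
```

```text
4.97 0.0179 [0.3 0.7 0.3] [0.4682 0.174  0.041 ] [179.69  -0.87 -99.94]
5.02 0.0178 [0.1 0.1 1.5] [0.4682 0.174  0.041 ] [179.69  -0.87 -99.95]
5.07 0.0179 [ 0.7 -1.2 -0.3] [0.4682 0.174  0.041 ] [179.69  -0.87 -99.95]
5.12 0.0178 [-0.1 -0.2  0.5] [0.4683 0.1741 0.041 ] [179.69  -0.86 -99.95]
5.17 0.0176 [ 0.2  0.  -0.1] [0.4682 0.1741 0.041 ] [179.69  -0.86 -99.95]
5.22 0.018 [ 0.1  0.1 -0.1] [0.4683 0.1741 0.041 ] [179.69  -0.86 -99.95]
```

```bash
python3 to.py 0.4683 0.1741 0.091 -100
python3 -m inch '[{"x":0.005,"y":0,"z":-0.3,"yaw":0}]' -1 30
python3 - <<'E'
from plant import r
for k in range(3):
    r.capture("scene"); s=r.get_state()
    print(round(s["time_s"],2),round(s["gripper_width"],4),s["contact_force"].round(1),s["tcp_pos"].round(4),s["eef_rot"].round(2))
E
python3 to.py 0.4683 0.1741 0.091 -100
```

```text
t 5.22 pos [0.4683 0.1741 0.041 ] rot [179.69  -0.86 -99.95] F [ 0.1  0.1 -0.1] w 0.018 q [ 43.  17. -35.   0. -39. -53.] 
togo units xyz [ 0.03  0.01 -2.  ] yaw 0.01
time_s: 5.3
tcp_pos: [0.4674, 0.1734, 0.0475]
eef_rot: [179.6, -1.0, -100.0]
contact_force: [-0.6, 0.3, -1.0]
gripper_width: 0.0181
5.35 0.018 [ 0.6  0.6 -0.2] [0.4683 0.174  0.0495] [179.69  -0.88 -99.94]
5.4 0.0179 [ 0.1 -0.3 -2.2] [0.4687 0.1743 0.0494] [179.73  -0.82 -99.94]
5.45 0.0178 [ 0.2 -0.2 -2.1] [0.4686 0.1743 0.0491] [179.73  -0.82 -99.94]
t 5.45 pos [0.4686 0.1743 0.0491] rot [179.73  -0.82 -99.94] F [ 0.2 -0.2 -2.1] w 0.0178 q [ 43.  17. -34.   0. -40. -53.] 
togo units xyz [ 0.03  0.02 -1.68] yaw 0.01
```

```bash
python3 -m inch '[{"x":0.01,"y":0,"z":-0.5,"yaw":0},{"x":0.01,"y":0,"z":-0.6,"yaw":0},{"x":0.01,"y":0.01,"z":-1,"yaw":0},{"x":0.01,"y":0.01,"z":-1,"yaw":0}]'
python3 - <<'E'
from plant import r
import cv2
r.capture("scene"); r.capture("scene"); p,d=r.capture("scene"); 
cv2.imwrite("pics/scene2.png",cv2.resize(p[80:360,160:520,::-1],None,fx=2,fy=2))
E
python3 to.py 0.552 -0.12 0.13 -78.4
```

```text
time_s: 5.78
tcp_pos: [0.4649, 0.1719, 0.1239]
eef_rot: [179.3, -1.3, -100.0]
contact_force: [1.1, -0.4, -1.7]
gripper_width: 0.0181
t 5.93 pos [0.4664 0.1731 0.1252] rot [ 179.48   -1.02 -100.02] F [ 0.   0.9 -2.8] w 0.0179 q [ 43.  11. -30.   0. -51. -53.] 
togo units xyz [10.95 -5.41 -0.05] yaw -5.41
```

View pics/scene2.png

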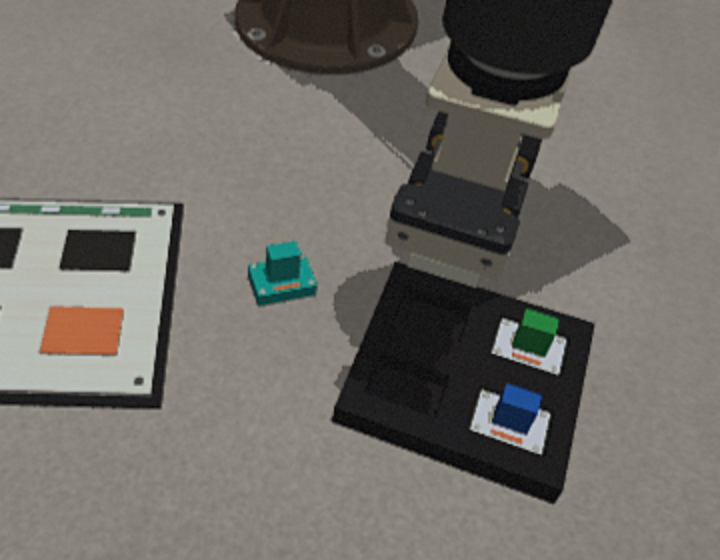

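The module is lifted clear (load about 2–2.8 N), its pocket is empty, and blue and green are undisturbed. Moving to the pad.

```bash
python3 -m inch '[{"x":0.6,"y":-0.29,"z":-0.02,"yaw":-0.3},{"x":1,"y":-0.46,"z":-0.02,"yaw":-0.5},{"x":1,"y":-0.42,"z":-0.02,"yaw":-0.5},{"x":1,"y":-0.38,"z":-0.02,"yaw":-0.5},{"x":1,"y":-0.34,"z":-0.02,"yaw":-0.5}]'
python3 to.py 0.552 -0.12 0.13 -78.4
```

```text
time_s: 6.35
tcp_pos: [0.4991, 0.053, 0.1259]
eef_rot: [179.1, -0.9, -90.1]
contact_force: [0.6, 1.4, -1.9]
gripper_width: 0.0177
t 6.35 pos [0.4991 0.053  0.1259] rot [179.15  -0.88 -90.14] F [ 0.6  1.4 -1.9] w 0.0177 q [ 29.  11. -29.   0. -51. -29.] 
togo units xyz [ 6.92 -2.13 -0.09] yaw -2.93
```

```bash
python3 -m inch '[{"x":1,"y":-0.3,"z":-0.02,"yaw":-0.5},{"x":1,"y":-0.26,"z":-0.02,"yaw":-0.5},{"x":1,"y":-0.22,"z":-0.02,"yaw":-0.5},{"x":1,"y":-0.18,"z":-0.02,"yaw":-0.5},{"x":1,"y":-0.15,"z":-0.02,"yaw":-0.5}]' | head -3
python3 -m inch '[{"x":0.9,"y":-0.12,"z":-0.02,"yaw":-0.4},{"x":0.5,"y":0,"z":-0.02,"yaw":0}]' | head -3
python3 - <<'E'
from plant import r
import cv2,numpy as np
r.capture("scene"); r.capture("scene"); r.capture("scene")
for n in("top","wrist"):
    i=r.camera_info(n); p,d=r.capture(n)
    cv2.imwrite(f"pics/{n}3.png",p[:,:,::-1]); np.savez(n+"3.npz",p=p,d=d,**i)
E
python3 to.py 0.552 -0.12 0.13 -78.4
```

```text
time_s: 6.77
tcp_pos: [0.533, -0.0768, 0.1241]
eef_rot: [178.5, -0.7, -79.6]
time_s: 6.93
tcp_pos: [0.5419, -0.1142, 0.1228]
eef_rot: [178.3, -0.6, -77.9]
t 7.18 pos [ 0.5414 -0.1119  0.1233] rot [178.34  -0.57 -77.99] F [-0.7  0.3 -1.4] w 0.018 q [  9.  16. -23.   1. -53.   2.] 
togo units xyz [ 0.41 -0.34 -0.27] yaw 0.1
```

View pics/wrist3.png

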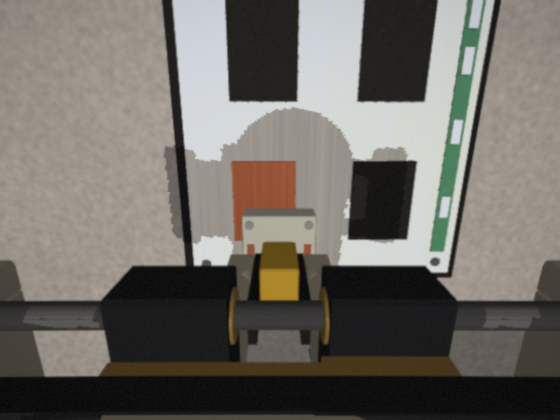

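The wrist view shows the module held above the copper pad: the pad's far edge is at v≈161 (u 233–296) and the slab's near face is at v≈209–216 (u 243–315). The pad is not fully covered, so I can compare both in this one view.

```bash
cat > rel.py <<'E'
from h import *
import sys
f=np.load(sys.argv[1]); p,d=f["p"],f["d"]; tcp=np.array(eval(sys.argv[2])); vmax=int(sys.argv[3]); uo=eval(sys.argv[4])
h=cv2.cvtColor(p,cv2.COLOR_RGB2HSV); m=cv2.inRange(h,(0,120,50),(18,255,255)); m[vmax:]=0
b=blob(m)[:,0]; u0,v0,w,hh=cv2.boundingRect(b); print("pad box",u0,v0,w,hh)
def line(q): # fit, returns mid, dir
    vx,vy,x,y=cv2.fitLine((q*1000).astype(np.float32),cv2.DIST_HUBER,0,.01,.01).ravel(); return np.array([x,y])/1000,np.array([vx,vy])
P=lambda s,z:cast(s,f,z)[:,:2]
inn=(b[:,1]>v0+4)&(b[:,1]<v0+hh-5)
Lm,Ld=line(P(b[inn&(b[:,0]<u0+w/2-.35*w)]-[.5,0],.015)); Rm,Rd=line(P(b[inn&(b[:,0]>u0+w/2+.35*w)]+[.5,0],.015))
Fm,Fd=line(P(b[(b[:,1]<v0+3)&(b[:,0]>u0+5)&(b[:,0]<u0+w-6)]-[0,.5],.015))
ax=Ld*np.sign(Ld[1])+Rd*np.sign(Rd[1]); ax/=np.hypot(*ax) # toward +y
fx=Fd*np.sign(Fd[0])
ang=lambda v:np.degrees(np.arctan2(v[1],v[0]))
a=np.radians(np.mean([ang(ax)-90,ang(fx)])); X=np.array([np.cos(a),np.sin(a)]); Y=np.array([-X[1],X[0]])
print("long-90",ang(ax)-90,"short",ang(fx),"width mm",1000*(X@(Lm-Rm)))
c=X*(X@(Lm+Rm)/2)+Y*(Y@Fm+.033); print("pad centre",c.round(4))
# slab rows: depth profile and mask
ul=(uo[0]+uo[1])//2-0
S=((p.min(2)>70)&(d<d[vmax+20:vmax+30,uo[0]+8:uo[0]+12].mean()+.02)&(d>.12))
for v in range(vmax-12,vmax+24,3):
    q=np.nonzero(S[v,uo[0]-15:uo[1]+15])[0]; print(v,(q.min()+uo[0]-15,q.max()+uo[0]-15) if len(q) else None)
E
python3 rel.py wrist3.npz "[.5414,-.1119,.1233]" 206 "(243,315)"
python3 - <<'E'
from h import *
f=np.load("wrist3.npz"); d=f["d"]
for v in range(204,240,3): 
    q=lift(np.c_[[250,280,308],[v]*3],d,f); print(v,q.round(4).tolist())
E
```

```text
pad box 232 162 64 44
long-90 12.645271 short 11.701287 width mm 49.028786
pad centre [ 0.5525 -0.1203]
194 None
197 None
200 None
203 None
206 None
209 (np.int64(245), np.int64(312))
212 (np.int64(243), np.int64(314))
215 (np.int64(242), np.int64(315))
218 (np.int64(242), np.int64(315))
221 (np.int64(242), np.int64(315))
224 (np.int64(242), np.int64(315))
227 (np.int64(242), np.int64(315))
204 [[0.5632, -0.1173, 0.0169], [0.5397, -0.122, 0.0168], [0.5168, -0.1255, 0.0128]]
207 [[0.5628, -0.1144, 0.0156], [0.5391, -0.1193, 0.0158], [0.5165, -0.1233, 0.014]]
210 [[0.5625, -0.1363, 0.0944], [0.546, -0.1394, 0.0938], [0.5306, -0.1427, 0.0944]]
213 [[0.5623, -0.1362, 0.0995], [0.5462, -0.1395, 0.0997], [0.5313, -0.1427, 0.1005]]
216 [[0.562, -0.1359, 0.1038], [0.5463, -0.1393, 0.1047], [0.5317, -0.1424, 0.1049]]
219 [[0.5617, -0.1346, 0.105], [0.5459, -0.1375, 0.104], [0.5313, -0.1407, 0.105]]
222 [[0.5614, -0.1335, 0.1066], [0.5456, -0.136, 0.1045], [0.5312, -0.1394, 0.1061]]
225 [[0.5611, -0.1313, 0.1049], [0.5454, -0.1347, 0.1057], [0.5309, -0.138, 0.1068]]
228 [[0.5607, -0.1292, 0.1039], [0.5449, -0.1326, 0.1044], [0.5301, -0.1357, 0.1047]]
231 [[0.5604, -0.1274, 0.1036], [0.5446, -0.1311, 0.1049], [0.5299, -0.1343, 0.1056]]
234 [[0.5601, -0.1262, 0.1048], [0.5443, -0.1295, 0.1053], [0.5292, -0.1322, 0.1044]]
237 [[0.5598, -0.1243, 0.1044], [0.5439, -0.1277, 0.1048], [0.5291, -0.1309, 0.1057]]
```

Module centre in the image is (0.5413, -0.1117), angle about 12.1°, matching the TCP. The pad centre is (0.5525, -0.1203) at about 11.9°. Correcting sideways while lowering partway.

```bash
python3 to.py 0.5523 -0.1203 0.05 -78.1
python3 -m inch '[{"x":0.2,"y":-0.2,"z":0.5,"yaw":0},{"x":0.2,"y":-0.25,"z":0.8,"yaw":0},{"x":0,"y":0,"z":0.5,"yaw":0}]' | head -3
python3 -c "
from plant import r
for k in range(4): r.capture('scene')"
python3 to.py 0.5523 -0.1203 0.05 -78.1
```

```text
t 7.18 pos [ 0.5414 -0.1119  0.1233] rot [178.34  -0.57 -77.99] F [-0.7  0.3 -1.4] w 0.018 q [  9.  16. -23.   1. -53.   2.] 
togo units xyz [ 0.39 -0.44  2.93] yaw 0.03
time_s: 7.43
tcp_pos: [0.5561, -0.1177, 0.079]
eef_rot: [178.7, -0.6, -77.8]
t 7.63 pos [ 0.5553 -0.1178  0.0804] rot [178.67  -0.62 -77.78] F [ 0.4  0.7 -0.7] w 0.018 q [  8.  20. -24.   1. -48.   3.] 
togo units xyz [0.06 0.11 1.22] yaw 0.08
```

```bash
python3 -m inch '[{"x":0.06,"y":0.12,"z":0.7,"yaw":0.06}]' | head -3
python3 - <<'E'
from plant import r
import cv2,numpy as np
for k in range(3): r.capture("scene")
i=r.camera_info("wrist"); p,d=r.capture("wrist")
cv2.imwrite("pics/wrist4.png",p[:,:,::-1]); np.savez("wrist4.npz",p=p,d=d,**i)
E
python3 to.py 0.5523 -0.1203 0.05 -78.1
```

```text
time_s: 7.72
tcp_pos: [0.5556, -0.1195, 0.0664]
eef_rot: [179.1, -0.7, -77.9]
t 7.92 pos [ 0.5524 -0.12    0.0637] rot [178.68  -0.64 -77.98] F [ 1.4  0.8 -1.3] w 0.018 q [  8.  21. -25.   1. -45.   3.] 
togo units xyz [ 0.01 -0.01  0.55] yaw 0.03
```

View pics/wrist4.png

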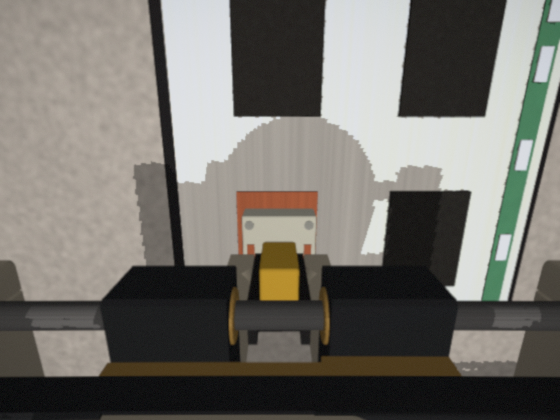

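The module sits over the pad: pad edges at u≈237 and 318 with the far edge at v≈191, slab at u≈242–315. I'll quantify before the last 14 mm.

Run:
```python
from h import *
f=np.load("wrist4.npz"); p,d=f["p"],f["d"]
h=cv2.cvtColor(p,cv2.COLOR_RGB2HSV); m=cv2.inRange(h,(0,110,50),(18,255,255)); m[206:]=0
b=blob(m)[:,0]; print(cv2.boundingRect(b))
B=cast(b,f,.015)[:,:2]; 
u0,v0,w,hh=cv2.boundingRect(b)
row=v0+hh//2; us=np.nonzero(m[row])[0]; E=cast([[us.min()-.5,row],[us.max()+.5,row]],f,.015)[:,:2]
far=cast([[u,np.nonzero(m[:,u])[0].min()-.5] for u in range(u0+6,u0+w-6)],f,.015)[:,:2]
k=np.polyfit(far[:,0],far[:,1],1); a=np.arctan(k[0]); X=np.array([np.cos(a),np.sin(a)]);Y=np.array([-X[1],X[0]])
print("angle",np.degrees(a),"width",X@(E[0]-E[1])*1e3)
c=X*(X@E.mean(0))+Y*((far@Y).mean()+.033); print("pad centre",c.round(4))
# slab top front edge from depth: points at u 245..312
vv,uu=np.mgrid[205:250,245:313]; L=lift(np.c_[uu.ravel(),vv.ravel()],d,f); T=L[(L[:,2]>.040)&(L[:,2]<.049)]; print("slab z",np.median(T[:,2]))
zt=.0637-.041+.022
q=((p.min(2)>100)&(d>0)).astype(np.uint8)
e=[]
for v in(222,226,230):
    s=np.nonzero(cv2.GaussianBlur(p[v,225:330].min(1).astype(np.float32)[None],(3,1),0)[0]>90)[0]+225; e.append((s.min(),s.max()))
print(e)
S=L[(L[:,2]>.030)]; ys=S@np.r_[Y,0]; print("front",np.percentile(ys,[.5,1,2,5]).round(4), "->centre Y", round(np.percentile(ys,1)+.028,4),"pad Y",round(Y@c,4))
E2=cast([[242-.5,226],[315+.5,226]],f,zt)[:,:2]; print("slab width",X@(E2[0]-E2[1])*1e3,"X mid",X@E2.mean(0),"pad X",X@c, "tcp",X@[.5524,-.12],Y@[.5524,-.12])
```

```text
(237, 192, 80, 14)
angle 11.660404611762674 width 49.36071686111302
pad centre [ 0.5527 -0.1204]
slab z 0.044918113670423004
[(np.int64(225), np.int64(329)), (np.int64(225), np.int64(329)), (np.int64(225), np.int64(329))]
front [-0.2569 -0.2569 -0.2568 -0.2567] ->centre Y -0.2289 pad Y -0.2296
slab width 39.778021897024175 X mid 0.5163726860378944 pad X 0.5169181700231518 tcp 0.516746700588463 -0.22916938589379107
```

Offset is 0.7 mm or less with the angle within 0.5°. Lowering to contact.

```bash
cat > set.py <<'E'
from plant import r
for k in range(3): r.capture('scene')
E
python3 -m inch '[{"x":0.02,"y":-0.02,"z":0.4,"yaw":0}]' | sed -n 2,4p
python3 set.py; python3 to.py 0.5527 -0.1204 0.05 -78.1
python3 -m inch '[{"x":0,"y":0,"z":0.08,"yaw":0}]' | sed -n 2,4p
python3 set.py; python3 to.py 0.5527 -0.1204 0.05 -78.1
```

```text
tcp_pos: [0.5548, -0.1203, 0.0561]
eef_rot: [178.9, -0.7, -77.9]
contact_force: [0.1, -0.1, -1.6]
t 8.15 pos [ 0.5526 -0.1205  0.0535] rot [178.65  -0.64 -77.98] F [ 0.3  0.3 -1.2] w 0.018 q [  8.  22. -26.   1. -44.   3.] 
togo units xyz [-0.01 -0.01  0.14] yaw 0.03
tcp_pos: [0.553, -0.1205, 0.0519]
eef_rot: [178.7, -0.6, -78.0]
contact_force: [0.1, -0.4, -2.1]
t 8.38 pos [ 0.5526 -0.1205  0.0515] rot [178.65  -0.64 -77.98] F [ 0.8 -0.7 -1.7] w 0.0179 q [  8.  22. -26.   1. -44.   3.] 
togo units xyz [-0.01 -0.01  0.06] yaw 0.03
```

```bash
python3 -m inch '[{"x":0,"y":0,"z":0.05,"yaw":0}]' | sed -n 2,4p
python3 set.py; python3 to.py 0.5527 -0.1204 0.05 -78.1
python3 -m inch '[{"x":0,"y":0,"z":0.04,"yaw":0}]' | sed -n 2,4p
python3 set.py; python3 to.py 0.5527 -0.1204 0.05 -78.1
```

```text
tcp_pos: [0.5528, -0.1205, 0.0505]
eef_rot: [178.7, -0.6, -78.0]
contact_force: [-0.2, -0.2, -1.8]
t 8.62 pos [ 0.5528 -0.1206  0.0504] rot [178.67  -0.64 -77.98] F [-0.3  0.4 -0.5] w 0.018 q [  8.  22. -26.   1. -44.   3.] 
togo units xyz [-0.01  0.    0.02] yaw 0.03
tcp_pos: [0.5528, -0.1206, 0.0502]
eef_rot: [178.7, -0.7, -78.0]
contact_force: [-6.5, 2.8, 17.4]
t 8.85 pos [ 0.5528 -0.1205  0.0503] rot [178.69  -0.65 -77.96] F [-3.8  2.1  7.5] w 0.0178 q [  8.  22. -26.   1. -44.   3.] 
togo units xyz [-0.01  0.    0.01] yaw 0.03
```

Contact confirmed: the force went from -1.7 to +7.5 N with z stopped at 0.0503, as expected. Releasing.

```bash
python3 -m inch '[{"x":0,"y":0,"z":0.02,"yaw":0}]' 0.4 | sed -n 2,5p
python3 set.py; python3 set.py; python3 set.py;  python3 to.py 0.5527 -0.1204 0.12 -78.1
```

```text
tcp_pos: [0.5529, -0.1205, 0.0503]
eef_rot: [178.7, -0.7, -77.9]
contact_force: [0.5, 0.0, -0.0]
gripper_width: 0.0208
t 9.38 pos [ 0.5528 -0.1206  0.0497] rot [178.68  -0.65 -77.96] F [ 0.3 -0.1  0.2] w 0.0547 q [  8.  22. -26.   1. -44.   3.] 
togo units xyz [ 0.02  0.07 -2.81] yaw 0.03
```

```bash
python3 -m inch '[{"x":0.01,"y":0.02,"z":-0.6,"yaw":0},{"x":0.01,"y":0.02,"z":-1,"yaw":0},{"x":0,"y":0.02,"z":-1,"yaw":0},{"x":0,"y":0.02,"z":-1,"yaw":0},{"x":0,"y":0.02,"z":-1,"yaw":0}]' | sed -n 2,5p
python3 -m inch '[{"x":-1,"y":0,"z":-0.5,"yaw":0},{"x":-1,"y":0,"z":0,"yaw":0},{"x":-1,"y":0,"z":0,"yaw":0},{"x":-1,"y":0,"z":0,"yaw":0},{"x":-1,"y":0,"z":0,"yaw":0}]' | sed -n 2,5p
python3 - <<'E'
from plant import r
from h import *
for k in range(3): r.capture("scene")
for n in("top","scene"):
    i=r.camera_info(n); p,d=r.capture(n)
    cv2.imwrite(f"pics/{n}5.png",p[:,:,::-1]); np.savez(n+"5.npz",p=p,d=d,**i)
s=r.get_state(); print(s["tcp_pos"],s["contact_force"],s["time_s"])
E
```

```text
tcp_pos: [0.5483, -0.12, 0.1618]
eef_rot: [177.9, -0.5, -78.0]
contact_force: [-0.4, 0.5, -1.4]
gripper_width: 0.0614
tcp_pos: [0.5263, 0.003, 0.1811]
eef_rot: [178.6, -0.6, -78.4]
contact_force: [-0.3, 1.1, -0.6]
gripper_width: 0.0612
[0.52652345 0.00197146 0.18079173] [0.31438848 0.418606   0.53605115] 10.4667
```

View pics/scene5.png

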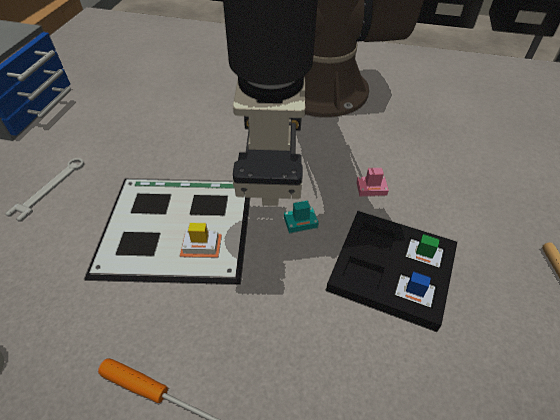

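View pics/top5.png

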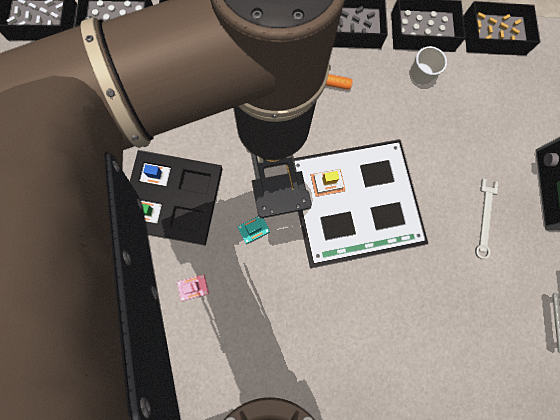

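The module stands on the copper pad (scene (199,240), top (328,181)), and blue and green are still in their pockets. One numeric check in the top and scene views.

Run:
```python
from h import *
for n,near in(("top",(331,178)),("scene",(198,233))):
    f=np.load(n+"5.npz"); p,d=f["p"],f["d"]; m=mask(p,"yellow"); b=blob(m,near); M=np.zeros_like(m); cv2.drawContours(M,[b],-1,255,-1)
    v,u=np.nonzero(M); L=lift(np.c_[u,v],d,f); T=L[L[:,2]>.056]; print(n,"top z",np.percentile(T[:,2],[10,50,90]).round(3),rect(T),T[:,:2].mean(0).round(4))
    g=((p.min(2)>0)*255).astype(np.uint8)
    h=cv2.cvtColor(p,cv2.COLOR_RGB2HSV); o=cv2.inRange(h,(3,90,60),(18,255,255)); o[:]=o*(np.hypot(*(np.indices(o.shape)[::-1]-np.array([near[0]-1,near[1]+6])[:,None,None]))<30)
    v,u=np.nonzero(o); print(" copper outline",rect(cast(np.c_[u,v],f,.015)))
```

```text
top top z [0.063 0.064 0.066] (array([ 551.1, -120.3]), 17.2, 27.5, 13.9) [ 0.5513 -0.1202]
 copper outline (array([ 550.8, -120.5]), 48.6, 65.5, 11.5)
scene top z [0.059 0.063 0.065] (array([ 552.8, -119.3]), 19.6, 28.0, 12.9) [ 0.5541 -0.1189]
 copper outline (array([ 553.1, -119.9]), 47.6, 66.3, 13.6)
```

Each camera puts the coil within about 1 mm of the pad centre, with the top at 0.064 (expected 0.065). Handing in.

```bash
python3 -c "from plant import r; r.close_job()"
```

```text
the job is handed in; nothing more can be done
```

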